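Set the attenuator dial to the red tab and enter it

TASK

On the blue bench attenuator, push the dial's finger peg round counter-clockwise until the dial's white index line lines up with the red set-point tab, then press the green button right down and let it come up again. Only push gently with the fingertips, never gripping the dial or its peg: do not lift or shove the attenuator box, leave the red tab where it is and do not disturb the other things on the bench.

Things in the scene. Friction and masses are not known exactly. Their poses are not given: they have to be found in the camera images.
- attenuator: blue box with a grey top panel, 110x180x50 mm (x, y, z of its own frame), about 2.4 kg, standing loose on rubber feet on the bench; brass coaxial ports stick 13 mm out of its two short ends. Origin: centre of its underside; z up. In its frame the dial's axis is at x 0, y +32 mm and the green button at x 0, y -62 mm. Its yaw differs from 0 by at most 0.2 rad.
- dial_axis (a point): centre of the dial's top face, 60 mm above the bench. The dial is a black disc of 40 mm radius, turning about the vertical through this point, 2 mm proud of a fixed aluminium scale ring of 52 mm radius that carries black scale lines every 15 degrees.
- dial (a joint): angle of the dial in rad, growing counter-clockwise seen from above; at 0 the white index line points along the box's +x axis. Friction of about 0.04 N m (1.3 N at the peg) holds it wherever it is left; stops at -2.0 and +2.0. It starts clockwise of the red tab by 0.5 to 2.3 rad.
- dial_index (a point): outer end of the white index line on the dial's top face, at the dial's rim, 40 mm from the axis; turns with the dial
- peg_top (a point): centre of the top of the finger peg: an upright aluminium pin of 13 mm diameter, standing 25 mm above the dial's face (top 85 mm above the bench), 30 mm from the dial's axis, on the far side of the axis from the index line. Pushing it sideways turns the dial.
- tab_line (a point): inner end of the red set-point tab's line, 40 mm from the dial's axis, just where the tip of the white index line must come. The tab is a red pointer 3 mm wide, 13 mm long with a wider 10 mm heel, clamped on the scale ring (0.8 N m), its top at most 61 mm above the bench; it lies at a different angle each time.
- enter_top (a point): centre of the top of the green push button, 28 mm diameter, standing up from a black collar of 44 mm diameter on the box; its top is 72 mm above the bench when up
- enter (a joint): travel of the green button in m: 0 up, 0.006 right down; a spring (1.5 N at first, 5 N right down) returns it
- adapter_a: small brass-and-steel coaxial adapter, 11x31x11 mm, lying loose in front of the attenuator; origin at the centre of its underside; not to be disturbed
- dc_block: small coaxial part with a blue barrel, 12x40x12 mm, lying loose in front of the attenuator; origin at the centre of its underside; not to be disturbed
- attenuator_10: small coaxial part with a black barrel, 13x38x13 mm, lying loose in front of the attenuator; origin at the centre of its underside; not to be disturbed
- note_pad: yellow note pad, 75x75x11 mm, lying at the right edge of the bench (beyond that edge stands a tall equipment rack, from x 0.41 m outward and right of y -0.58 m: keep the arm clear of it); origin at the centre of its underside; not to be disturbed
- solder_spool: blue spool of solder, 81 mm across, 40 mm high, standing to the left; origin at the centre of its underside; not to be disturbed
- flux_jar: small white jar with a green cap, 46 mm across, 38 mm high, to the left; origin at the centre of its underside; not to be disturbed
- tape_black: roll of black tape, 54 mm across, 19 mm high, to the left; origin at the centre of its underside; not to be disturbed

How it is judged:
By the outcome, as a careful person would: the job done as asked, in the order asked, and still so for the second after the job is handed in, with the robot touching nothing.
It also fails if it takes over 64 s, if anything falls off the work surface, if the arm or the gripper's body presses on something with over 40 N, if the wrist force passes 120 N, or if a joint passes its speed limit or range.

ROBOT

A 7-joint arm with a two-finger parallel gripper is mounted at the origin on the work surface; the furniture and walls round the work are solid. World frame = base frame: x ahead of the robot, y to its left, z up, the work surface at z = 0. Lengths are in m, angles in rad, forces in N, time in s.
With the tool pointing down it reaches from about 0.425 to 0.925 m from the base axis. Payload 6.8 kg.
Tool frame: the origin (TCP) lies midway between the tips of the shut fingers; the grasp point (between the pads) lies 19 mm behind it; z points along the fingers, y is the line along which they close (so a half turn about z gives the same grasp; the last joint's range is limited). The gripper opens to 85 mm and grips with 20 to 120 N. Pads are 22 mm wide; open, the fingers measure 114 mm over their backs; the gripper's body (76 mm by 85 mm) begins 54 mm behind the grasp point. The pads swing forward as they close: fully open they stand 13 mm farther back than shut.
Start: joints at [-0.108, 0.477, 0.022, 1.555, -0.011, 1.109, -0.083], TCP at [0.675, 0, 0.231] pointing down, gripper open.
Joint ranges: [-2.96, 2.96], [-0.34, 2.1], [-1.41, 1.46], [0.24, 2.44], [-1.37, 4.51], [0.17, 1.92], [-2.96, 2.96]. Speed limits (rad/s): [2.39, 2.39, 3.14, 3.14, 3.14, 3.14, 3.14].

INTERFACE

Orientations are given as a rotation vector (axis times angle).
In Python, from workcell import get_obs, capture, close_job gives the robot as it stands. The module is installed in compiled form; this text tells all that it offers.
- The arm moves only by the shell command python3 -m creep 'ROWS' [FORCE]. ROWS is JSON, a list of rows, each a list of 7 numbers: the shift along the tool's x, y, z in m, then the turn, a rotation vector about the tool's x, y, z in degrees, then the closure, from -1 (fully open) to 1 (shut). In form: [[tx, ty, tz, ax, ay, az, claw], ...]. A call has 1 to 10 rows; each row shifts and turns the commanded pose from where the row before left it, along the tool's axes as they then stand; what a row does not reach is not made up. A row lasts 1/12 s, in which the tool goes at most 41.7 mm and 7.16 degrees, less where a joint would pass 70% of its speed; a pose out of reach is approached as far as the arm can. A call is refused whole if a number of a shift passes 0.0417 or a number of a turn 7.16, either way. A call with a gripper value outside its range is refused whole. The fingers move at their own pace and stop on an object; FORCE is the grip in N (left out, the last holds). Time passes only in rows, so rows that do not move let the fingers close. It gives the time, the measured TCP pose, the force, the opening and the grip force at its end, in the units of the state.
- get_obs(): the state, without advancing time (a new reading comes with each control period).
- capture(name): name is "scene" or "side" or "wrist"; returns a dict with "color" (384x512x3 uint8, red, green, blue), "fx", "fy", "cx", "cy" (pixels), "D" ([k1, k2, p1, p2, k3] as OpenCV has them; the pictures are not rectified), "R" (3x3) and "t" (3): a world point X has camera coordinates R X + t. Camera axes: x right, y down, z forward; pixel columns grow to the right and rows downward; lengths in m; the calibration is good to about 2 mm. A picture is of the moment at which its call begins. There is no depth.
- close_job(): hands the job in; it is judged then, once.
The state is a dict: "t": time; "qpos": joint angles; "qvel": joint speeds; "joint_torque": joint torques, N m; "ee_pos": TCP position; "ee_rot": TCP orientation; "wrist_force": force on the tool from outside, world axes, zero at the start; "wrist_torque": the same for the moment, N m; "grip_width": finger opening in m; "gripper_force": force on a finger pad.
Only numpy, scipy, OpenCV 4.12 (cv2) and the standard library are available. Lean on these libraries where they do the work, as an engineer would, in place of code of your own. Each camera call takes 0.05 s, during which the arm holds its last target. There are 200 camera calls.

## Working session

There is one attempt and no reset: what is moved stays moved. The work goes in short steps, Python scripts to look and compute and a shell command to move; the robot and the scene stay as the last step left them, time stands still between calls to the robot, and variables do not carry over. Pictures are saved under pics/ and viewed, at most 10 in all, crops included, and the job is handed in when it is done.

```bash
mkdir -p pics
cat > h.py <<'E'
import numpy as np, cv2
from workcell import get_obs, capture, close_job
def cap(n,save=None):
    c=capture(n); c['bgr']=cv2.cvtColor(c['color'],cv2.COLOR_RGB2BGR)
    c['K']=np.array([[c['fx'],0,c['cx']],[0,c['fy'],c['cy']],[0,0,1.]])
    if save: cv2.imwrite('pics/'+save,c['bgr'])
    return c
def plane(c,uv,z):
    p=cv2.undistortPoints(np.array(uv,float).reshape(-1,1,2),c['K'],np.array(c['D'],float)).reshape(-1,2)
    R=np.array(c['R']);t=np.array(c['t']);o=-R.T@t
    d=np.c_[p,np.ones(len(p))]@R
    return o+d*((z-o[2])/d[:,2])[:,None]
def proj(c,X):
    return cv2.projectPoints(np.array(X,float).reshape(-1,3),cv2.Rodrigues(np.array(c['R']))[0],np.array(c['t'],float),c['K'],np.array(c['D'],float))[0].reshape(-1,2)
E
python3 - <<'E'
from h import *
a=[cap(n) for n in("scene","side","wrist")]
import numpy as np
for n,c in zip("scene side wrist".split(),a):
    cv2.imwrite(f'pics/{n}0.png',c['bgr']); print(n,-np.array(c['R']).T@c['t'],c['fx'])
cv2.imwrite('pics/all.png',np.vstack([np.hstack([cv2.resize(a[0]['bgr'],(400,300)),cv2.resize(a[1]['bgr'],(400,300))]),np.hstack([cv2.resize(a[2]['bgr'],(400,300)),np.zeros((300,400,3),np.uint8)])]))
o=get_obs();print(o)
E
```

```text
scene [-0.12439689  0.8467264   0.83701145] 372.2769054236401
side [ 0.3622264  -0.58108629  0.67169336] 354.6398967537094
wrist [0.67540377 0.07902492 0.37252784] 297.42106738102115
{'t': 0.15, 'qpos': array([-0.10812775,  0.47764603,  0.02239222,  1.55617445, -0.0115164 ,
        1.10930884, -0.08309913]), 'qvel': array([-0.00118172, -0.00222311,  0.00222207, -0.00598339,  0.0004783 ,
        0.00057837,  0.00077781]), 'joint_torque': array([ 1.55385478e-03, -5.96924365e+01,  1.60940632e+00, -2.81490952e+01,
        1.26662746e-02,  6.56643446e-03,  5.58682734e-05]), 'ee_pos': array([ 6.74562378e-01, -9.12207294e-06,  2.30547000e-01]), 'ee_rot': array([-2.22079277e+00, -2.22079084e+00,  1.67589954e-03]), 'wrist_force': array([-1.05078061,  0.19118658,  0.01384473]), 'wrist_torque': array([0.01231589, 0.02459003, 0.04836647]), 'gripper_force': 0.0, 'grip_width': 0.08553811509601539}
```

View pics/all.png

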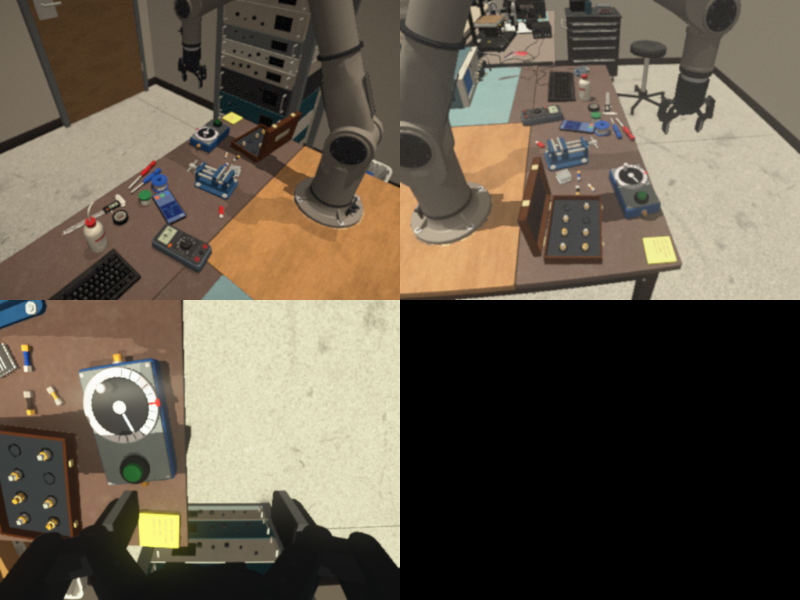

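Run:
```python
from h import *
c=cap("wrist","w1.png")
b=c['bgr'];h=cv2.cvtColor(b,cv2.COLOR_BGR2HSV)
cv2.imwrite('pics/w1z.png',cv2.resize(b[60:260,80:280],(800,800),interpolation=cv2.INTER_CUBIC)[:,:][0:800:1][:800][0:800] if 0 else cv2.resize(b[60:240,80:260],(600,600),interpolation=cv2.INTER_CUBIC))
def cen(m,name,z):
    n,l,s,ce=cv2.connectedComponentsWithStats(m)
    for i in np.argsort(-s[1:,4])[:3]+1: print(name,s[i],ce[i].round(1),plane(c,[ce[i]],z)[0].round(4))
sub=np.zeros(h.shape[:2],np.uint8);sub[60:240,80:240]=255
cen(cv2.inRange(h,(40,90,20),(80,255,255))&sub,'green',.072)
cen((cv2.inRange(h,(0,150,100),(6,255,255))|cv2.inRange(h,(174,150,100),(180,255,255)))&sub,'red',.06)
cen(cv2.inRange(h,(0,0,215),(180,40,255))&sub,'white',.06)
cen(cv2.inRange(h,(10,150,120),(28,255,255))&sub,'brass',.03)
```

```text
green [157 208  26  26 517] [169.5 220.5] [ 0.5716 -0.0556  0.072 ]
red [198 127   7   9  45] [201.6 131. ] [0.6112 0.0412 0.06  ]
red [191 132   5   1   5] [193. 132.] [0.602  0.0402 0.06  ]
white [ 107   86   82   87 1673] [135.1 116.7] [0.5419 0.0566 0.06  ]
white [179 134  23  38 402] [191.9 152.6] [0.5994 0.0183 0.06  ]
white [183 108  17  23 223] [191.1 119.7] [0.6008 0.0529 0.06  ]
brass [144  69  12   9  92] [149.7  72.8] [0.551  0.1018 0.03  ]
brass [181 233   9   6  42] [184.7 235.4] [ 0.5748 -0.0951  0.03  ]
```

View pics/w1z.png

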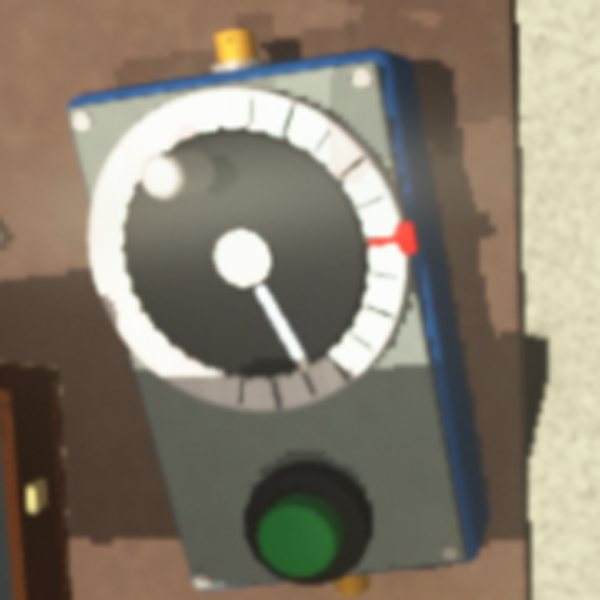

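Run:
```python
from h import *
c=cap("wrist")
Z=lambda u,v:(80+(u+.5)/3.3333-.5,60+(v+.5)/3.3333-.5)
g=cv2.cvtColor(c['bgr'],cv2.COLOR_BGR2GRAY)
# ring outer & dial edge from zoom readings
def circ(P):
    A=np.c_[2*P[:,:2],np.ones(len(P))];s=np.linalg.lstsq(A,(P[:,:2]**2).sum(1),rcond=None)[0]
    return s[:2],np.sqrt(s[2]+s[:2]@s[:2])
print('ring',circ(plane(c,[Z(88,240),Z(410,260),Z(235,86),Z(270,411),Z(118,325),Z(360,145),Z(140,130)],.058)))
print('dial',circ(plane(c,[Z(125,250),Z(367,250),Z(245,127),Z(250,375),Z(165,340),Z(335,165)],.060)))
d={k:plane(c,[Z(*uv)],z)[0] for k,uv,z in(('hub',(242,258),.06),('idx',(303,360),.06),('idx0',(259,288),.06),('tab',(367,241),.06),('tabheel',(415,238),.06),('peg',(162,178),.085),('btn',(298,537),.072),('collar',(309,521),.055))}
for k,v in d.items(): print(k,v.round(4))
# corners of box top (z .05): screws TL,TR,BR ; corners
q=plane(c,[Z(70,103),Z(384,52),Z(470,560),Z(196,588)],.05)[:,:2];print(q.round(4))
for i in range(4): e=q[(i+1)%4]-q[i];print(np.linalg.norm(e).round(4),np.degrees(np.arctan2(e[1],e[0])).round(1))
print('ctr',q.mean(0))
```

```text
ring (array([0.55966257, 0.03523393]), np.float64(0.05169423052013422))
dial (array([0.55948077, 0.03627428]), np.float64(0.03992075805735204))
hub [0.5581 0.0352 0.06  ]
idx [0.5748 0.0018 0.06  ]
idx0 [0.5627 0.0256 0.06  ]
tab [0.5987 0.0402 0.06  ]
tabheel [0.614  0.0411 0.06  ]
peg [0.5464 0.062  0.085 ]
btn [ 0.5711 -0.0559  0.072 ]
collar [ 0.5698 -0.0574  0.055 ]
[[ 0.5031  0.0839]
 [ 0.6054  0.0972]
 [ 0.625  -0.0745]
 [ 0.5232 -0.0865]]
0.1031 7.4
0.1728 -83.5
0.1024 -173.3
0.1716 96.7
ctr [0.56417682 0.00504501]
```

```bash
python3 -m creep '[[0.0206,-0.0292,0.01,0,0,0,1],[0.0206,-0.0292,0.01,0,0,0,1],[0.0206,-0.0292,0.01,0,0,0,1],[0.0208,-0.0292,0.01,0,0,0,1],[0,0,0.01,0,0,5.8,1],[0,0,0.01,0,0,5.8,1],[0,0,0.01,0,0,5.8,1],[0,0,0.01,0,0,5.8,1],[0,0,0.01,0,0,5.8,1],[0,0,0,0,0,0,1]]' 20
python3 - <<'E'
from h import *
from scipy.spatial.transform import Rotation as R
o=get_obs();print(o['ee_pos'],R.from_rotvec(o['ee_rot']).as_matrix().round(3),o['grip_width'],o['wrist_force'])
a=cap('scene');b=cap('side');w=cap('wrist')
for c in(a,b):print(proj(c,[[.56,.036,.06],o['ee_pos']]))
f=lambda c:cv2.resize(c['bgr'][int(max(0,proj(c,[[.56,.036,.1]])[0,1]-50)):][:100,int(proj(c,[[.56,.036,.1]])[0,0]-65):][:,:130],(400,300),interpolation=cv2.INTER_CUBIC)
cv2.imwrite('pics/v2.png',np.vstack([np.hstack([f(a),f(b)]),np.hstack([cv2.resize(w['bgr'],(400,300))]*2)]))
E
```

```text
t: 1.08
ee_pos: [0.5569, 0.0825, 0.1395]
ee_rot: [-2.709, -1.59, 0.005]
wrist_force: [-0.5, -0.3, -0.3]
grip_width: -0.0003
gripper_force: 0.0
[0.55685978 0.08249908 0.13949624] [[ 0.488  0.873 -0.003]
 [ 0.873 -0.488 -0.001]
 [-0.002 -0.002 -1.   ]] -0.00034316621372214187 [-0.46925134 -0.34653325 -0.25160056]
[[263.1539541  169.29768311]
 [255.07006106 156.4511785 ]]
[[297.02904063 224.20508024]
 [294.50928341 187.70270858]]
```

View pics/v2.png

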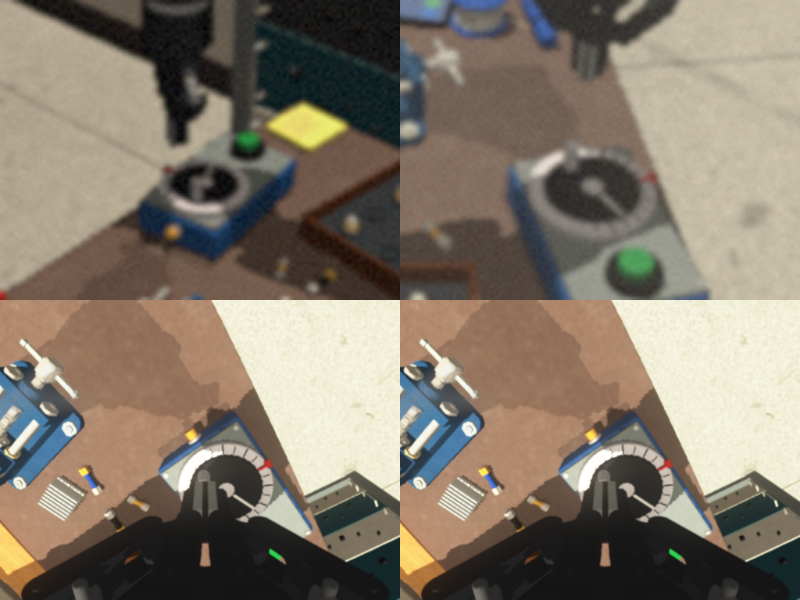

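```bash
python3 -m creep '[[0,0,0.0175,0,0,0,1],[0,0,0.0175,0,0,0,1],[0,0,0.0175,0,0,0,1],[0,0,0.0175,0,0,0,1],[0,0,0,0,0,0,1],[0,0,0,0,0,0,1]]'
python3 -m creep '[[-0.0025,0.0002,0,0,0,0,1],[-0.0025,0.0002,0,0,0,0,1],[-0.0022,-0.0013,0,0,0,0,1],[-0.0022,-0.0013,0,0,0,0,1],[-0.0025,-0.0009,0,0,0,0,1],[-0.0025,-0.0009,0,0,0,0,1],[0,0,0,0,0,0,1]]'
python3 - <<'E'
from h import *
a=cap('scene');b=cap('side');w=cap('wrist')
f=lambda c:cv2.resize(c['bgr'][int(max(0,proj(c,[[.56,.036,.06]])[0,1]-38)):][:75,int(proj(c,[[.56,.036,.1]])[0,0]-50):][:,:100],(400,300),interpolation=cv2.INTER_CUBIC)
cv2.imwrite('pics/v3.png',np.vstack([np.hstack([f(a),f(b)]),np.hstack([cv2.resize(w['bgr'][180:330,180:380],(400,300)),np.zeros((300,400,3),np.uint8)])]))
E
```

```text
t: 1.73
ee_pos: [0.5582, 0.0825, 0.0715]
ee_rot: [-2.706, -1.596, 0.001]
wrist_force: [0.2, 0.6, 0.7]
grip_width: -0.0002
gripper_force: 0.0
t: 2.32
ee_pos: [0.5472, 0.0721, 0.0715]
ee_rot: [-2.706, -1.595, -0.0]
wrist_force: [0.1, 2.5, 0.3]
grip_width: 0.0001
gripper_force: 0.9
```

View pics/v3.png

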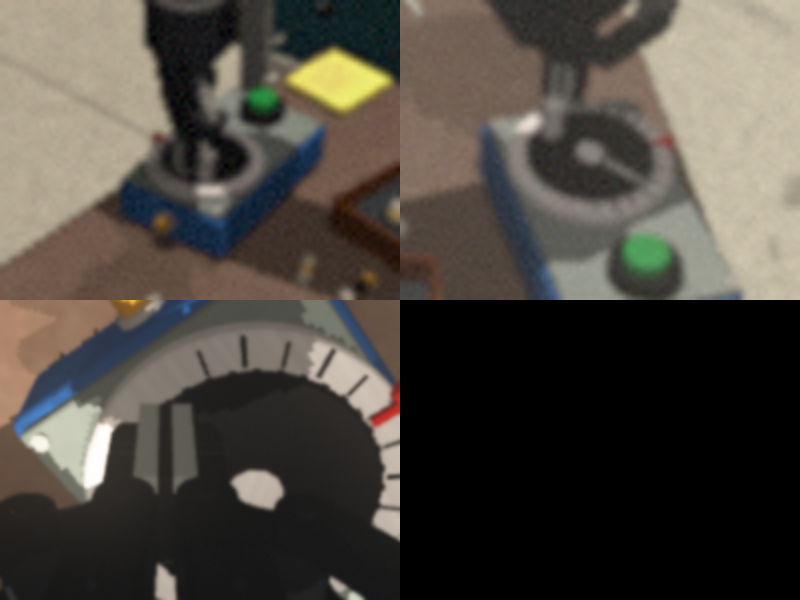

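```bash
python3 -m creep '[[-0.0029,-0.0007,0,0,0,0,1],[-0.0029,-0.0007,0,0,0,0,1],[-0.0026,0,0,0,0,0,1],[-0.0026,0,0,0,0,0,1],[-0.0026,0.0005,0,0,0,0,1],[-0.0026,0.0005,0,0,0,0,1],[-0.002,0.0006,0,0,0,0,1],[0,0,0,0,0,0,1]]'
python3 -m creep '[[0.008,0,0,0,0,0,1],[0.012,0,0,0,0,0,1],[0,0,-0.03,0,0,0,1],[0,0,-0.04,0,0,0,1],[0.04,0,-0.04,0,0,0,1],[0.04,0,0,0,0,0,1],[0,0,0,0,0,0,1],[0,0,0,0,0,0,1]]'
python3 - <<'E'
from h import *
w=cap('wrist','w4.png')
print(get_obs()['ee_pos'],proj(w,[[.5595,.0357,.06],[.571,-.057,.072]]))
E
```

```text
t: 3.13
ee_pos: [0.5389, 0.0549, 0.0713]
ee_rot: [2.707, 1.593, -0.001]
wrist_force: [-0.4, -0.1, -0.7]
grip_width: 0.0003
gripper_force: 0.0
t: 3.8
ee_pos: [0.5835, 0.1385, 0.1712]
ee_rot: [-2.702, -1.601, -0.004]
wrist_force: [-0.7, -0.9, -0.8]
grip_width: 0.0
gripper_force: 0.0
[0.58262347 0.13608021 0.17047511] [[290.04875838 282.52677354]
 [339.699138   348.31073956]]
```

```bash
python3 -m creep '[[-0.035,0.007,-0.01,0,0,0,1],[-0.035,0.007,-0.01,0,0,0,1],[-0.035,0.007,-0.01,0,0,0,1],[-0.035,0.007,-0.01,0,0,0,1],[0,0,0,0,0,0,1],[0,0,0,0,0,0,1]]'
python3 - <<'E'
from h import *
w=cap('wrist','w5.png')
p=proj(w,[[.5595,.0357,.06],[.571,-.057,.072]]);print(get_obs()['ee_pos'],p)
u,v=p[0].astype(int);u0,v0=u-75,max(0,v-75);print(u0,v0)
cv2.imwrite('pics/w5z.png',cv2.resize(w['bgr'][v0:v0+150,u0:u0+150],(600,600),interpolation=cv2.INTER_CUBIC))
E
```

```text
t: 4.35
ee_pos: [0.5383, -0.0052, 0.211]
ee_rot: [2.711, 1.586, -0.001]
wrist_force: [0.0, 0.4, -0.8]
grip_width: -0.0002
gripper_force: 0.0
[ 0.53861842 -0.00299541  0.21060208] [[260.25368198 128.26378345]
 [315.04998161 204.76092689]]
185 53
```

View pics/w5z.png

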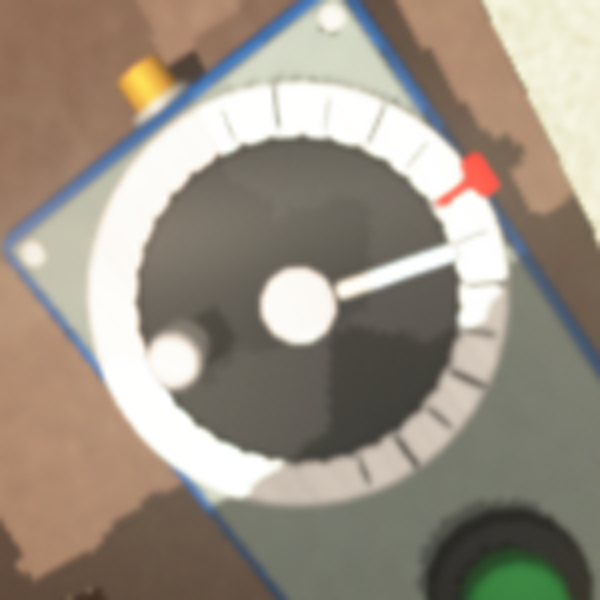

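```bash
cat > m.py <<'E'
from h import *
def measure(w):
    C=np.array([.5595,.0357]);b=w['bgr'].astype(np.float32);g=b.mean(2)
    def samp(im,C,r,th,z=.06):
        P=np.stack([C[0]+r*np.cos(th),C[1]+r*np.sin(th),np.full(np.shape(r*th),z)],-1)
        uv=proj(w,P).reshape(P.shape[:-1]+(2,)).astype(np.float32)
        return cv2.remap(im,uv[...,0],uv[...,1],cv2.INTER_LINEAR)
    r=np.arange(.033,.047,.0002)[None];th=np.radians(np.arange(0,360,3))[:,None]
    for _ in range(3):
        G=samp(g,C,r+0*th,th+0*r);k=np.diff(cv2.GaussianBlur(G,(9,1),0),axis=1).argmax(1)
        rr=r[0,k];t=th[:,0];ok=abs(rr-np.median(rr))<.002
        s=np.linalg.lstsq(np.c_[np.cos(t),np.sin(t),np.ones_like(t)][ok],rr[ok],rcond=None)[0];C=C+s[:2]
    th=np.radians(np.arange(-180,180,.25))[:,None]
    r=np.arange(.018,.036,.0005)[None];G=samp(g,C,r+0*th,th+0*r).min(1)
    i=G.argmax();sl=slice(max(0,i-40),i+41);wt=np.clip(G[sl]-(G[i]+np.median(G))/2,0,None);ai=(wt*th[sl,0]).sum()/wt.sum()
    red=b[...,2]-b[...,:2].max(2)
    out=[]
    for lo,hi in((.0415,.045),(.042,.052),(.046,.052)):
        r=np.arange(lo,hi,.0005)[None];G=samp(red,C,r+0*th,th+0*r).mean(1);i=G.argmax();wt=np.clip(G-.5*G[i],0,None);out.append((wt*th[:,0]).sum()/wt.sum())
    print('C',C.round(4),'R',s[2].round(4),'idx deg',np.degrees(ai).round(2),'tab',np.degrees(out).round(2),'to go',np.degrees(out[0]-ai).round(2))
E
python3 - <<'E'
from m import *
w=cap('wrist');measure(w)
Z=lambda u,v:(185+(u+.5)/4-.5,53+(v+.5)/4-.5)
for n,p,z in(('idx',(452,253),.06),('tab',(440,203),.06),('heel',(492,172),.06),('hub',(298,306),.06),('peg',(174,361),.085)):print(n,plane(w,[Z(*p)],z)[0].round(4))
c=cv2.cvtColor(w['bgr'],cv2.COLOR_BGR2HSV);m=cv2.inRange(c,(40,90,20),(80,255,255));n,l,s,ce=cv2.connectedComponentsWithStats(m);i=1+s[1:,4].argmax();print(s[i],plane(w,[ce[i]],.072))
E
```

```text
C [0.5583 0.0357] R 0.0394 idx deg -10.47 tab [6.18 6.22 6.29] to go 16.66
idx [0.5968 0.031  0.06  ]
tab [0.5997 0.0428 0.06  ]
heel [0.6138 0.0432 0.06  ]
hub [0.5582 0.038  0.06  ]
peg [0.5294 0.0433 0.085 ]
[301 193  28  28 609] [[ 0.57003412 -0.05550233  0.072     ]]
```

```bash
python3 -m creep '[[0.0355,-0.014,0,0,0,0,1],[0.0355,-0.014,0,0,0,0,1],[0,0,0.035,0,0,0,1],[0,0,0.035,0,0,0,1],[0,0,0.035,0,0,0,1],[0,0,0.034,0,0,0,1],[0,0,0,0,0,0,1],[0,0,0,0,0,0,1],[0,0,0,0,0,0,1]]'
```

```text
t: 5.2
ee_pos: [0.5499, 0.0748, 0.0729]
ee_rot: [2.706, 1.596, 0.002]
wrist_force: [0.9, 0.2, 0.1]
grip_width: -0.0002
gripper_force: 0.0
```

```bash
python3 -m creep '[[-0.0075,0,0,0,0,0,1],[-0.0075,0,0,0,0,0,1],[-0.0075,0,0,0,0,0,1],[-0.0016,0.0005,0,0,0,0,1],[-0.0016,0.0005,0,0,0,0,1],[-0.0016,0.0005,0,0,0,0,1],[-0.0016,0.0005,0,0,0,0,1],[0,0,0,0,0,0,1],[0,0,0,0,0,0,1]]'
python3 -m creep '[[0.008,0,0,0,0,0,1],[0.012,0,0,0,0,0,1],[0,0,-0.035,0,0,0,1],[0,0,-0.035,0,0,0,1],[0,0,-0.035,0,0,0,1],[0,0,-0.034,0,0,0,1],[-0.033,0.014,0,0,0,0,1],[-0.033,0.014,0,0,0,0,1],[0,0,0,0,0,0,1],[0,0,0,0,0,0,1]]'
python3 - <<'E'
from m import *
measure(cap('wrist','w6.png'));print(get_obs()['ee_pos'])
E
```

```text
t: 5.95
ee_pos: [0.537, 0.0476, 0.0718]
ee_rot: [2.707, 1.595, 0.0]
wrist_force: [1.2, 0.5, 0.6]
grip_width: -0.0001
gripper_force: 0.6
t: 6.78
ee_pos: [0.5389, -0.0078, 0.2108]
ee_rot: [2.71, 1.589, -0.001]
wrist_force: [0.2, 0.9, 0.1]
grip_width: 0.0001
gripper_force: 0.0
C [0.5582 0.0358] R 0.0393 idx deg 4.75 tab [6.09 6.11 6.14] to go 1.34
[ 0.53901074 -0.00582355  0.21060333]
```

```bash
python3 - <<'E'
from m import *
w=cap('wrist')
u,v=proj(w,[[.59,.0385,.06]])[0].astype(int);u0,v0=u-30,v-30;print(u0,v0)
cv2.imwrite('pics/w6z.png',cv2.resize(w['bgr'][v0:v0+60,u0:u0+60],(600,600),interpolation=cv2.INTER_CUBIC))
E
sed -i 's/(.018,.036,.0005)/(RI,RO,.0005)/; s/def measure(w)/def measure(w,RI=.018,RO=.036)/' m.py
python3 - <<'E'
from m import *
for k in range(2):
    w=cap('wrist')
    for a,b in((.018,.036),(.018,.024),(.026,.032),(.032,.038)):measure(w,a,b)
E
```

```text
256 80
C [0.5582 0.0354] R 0.0394 idx deg 4.8 tab [6.09 6.16 6.24] to go 1.3
C [0.5582 0.0354] R 0.0394 idx deg 4.63 tab [6.09 6.16 6.24] to go 1.46
C [0.5582 0.0354] R 0.0394 idx deg 4.84 tab [6.09 6.16 6.24] to go 1.25
C [0.5582 0.0354] R 0.0394 idx deg 4.8 tab [6.09 6.16 6.24] to go 1.29
C [0.5582 0.0354] R 0.0394 idx deg 4.85 tab [6.11 6.18 6.24] to go 1.26
C [0.5582 0.0354] R 0.0394 idx deg 4.62 tab [6.11 6.18 6.24] to go 1.49
C [0.5582 0.0354] R 0.0394 idx deg 4.79 tab [6.11 6.18 6.24] to go 1.31
C [0.5582 0.0354] R 0.0394 idx deg 4.9 tab [6.11 6.18 6.24] to go 1.21
```

View pics/w6z.png

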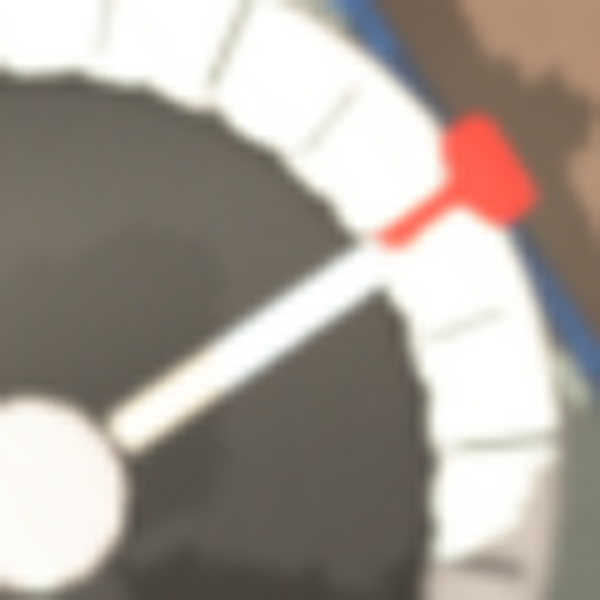

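```bash
python3 -m creep '[[0.033,-0.014,0,0,0,0,1],[0.033,-0.014,0,0,0,0,1],[0,0,0.035,0,0,0,1],[0,0,0.035,0,0,0,1],[0,0,0.035,0,0,0,1],[0,0,0.034,0,0,0,1],[0,0,0,0,0,0,1],[0,0,0,0,0,0,1],[-0.008,0,0,0,0,0,1],[-0.008,0,0,0,0,0,1]]'
python3 -m creep '[[0,0,0,0,0,0,1],[0,0,0,0,0,0,1],[0,0,0,0,0,0,1],[0,0,0,0,0,0,1]]'
python3 - <<'E'
from workcell import *
print(get_obs()['ee_pos'])
E
```

```text
t: 7.82
ee_pos: [0.5403, 0.0515, 0.074]
ee_rot: [2.705, 1.595, 0.006]
wrist_force: [0.5, -0.9, -0.1]
grip_width: 0.0001
gripper_force: 0.0
t: 8.15
ee_pos: [0.5392, 0.0513, 0.0725]
ee_rot: [2.707, 1.594, 0.002]
wrist_force: [0.2, 0.4, 0.3]
grip_width: -0.0001
gripper_force: 0.0
[0.53920463 0.05130537 0.07254268]
```

```bash
python3 -m creep '[[-0.002,0.0002,0,0,0,0,1],[-0.0015,0.0002,0,0,0,0,1],[-0.0006,0,0,0,0,0,1],[-0.0006,0,0,0,0,0,1],[0,0,0,0,0,0,1],[0,0,0,0,0,0,1],[0,0,0,0,0,0,1]]'
python3 -m creep '[[0.008,0,0,0,0,0,1],[0.012,0,0,0,0,0,1],[0,0,-0.035,0,0,0,1],[0,0,-0.035,0,0,0,1],[0,0,-0.035,0,0,0,1],[0,0,-0.034,0,0,0,1],[-0.033,0.014,0,0,0,0,1],[-0.033,0.014,0,0,0,0,1],[0,0,0,0,0,0,1],[0,0,0,0,0,0,1]]'
python3 - <<'E'
from m import *
for i in range(2):
    w=cap('wrist','w7.png');measure(w);measure(w,.03,.038)
print(get_obs()['ee_pos'])
E
```

```text
t: 8.73
ee_pos: [0.5371, 0.0471, 0.0719]
ee_rot: [2.707, 1.595, 0.001]
wrist_force: [1.7, 2.7, -0.3]
grip_width: -0.0003
gripper_force: 0.9
t: 9.57
ee_pos: [0.539, -0.0087, 0.211]
ee_rot: [2.71, 1.589, -0.001]
wrist_force: [-0.5, 1.1, 0.3]
grip_width: -0.0001
gripper_force: 0.0
C [0.5582 0.0357] R 0.0394 idx deg 5.82 tab [6.1  6.17 6.24] to go 0.27
C [0.5582 0.0357] R 0.0394 idx deg 5.83 tab [6.1  6.17 6.24] to go 0.27
C [0.5582 0.0356] R 0.0394 idx deg 5.78 tab [6.16 6.21 6.27] to go 0.38
C [0.5582 0.0356] R 0.0394 idx deg 5.8 tab [6.16 6.21 6.27] to go 0.37
[ 0.53912429 -0.00570036  0.21058208]
```

```bash
python3 -m creep '[[-0.0145,0.026,0,0,0,0,1],[-0.0145,0.026,0,0,0,0,1],[0,0,0.033,0,0,0,1],[0,0,0.033,0,0,0,1],[0,0,0.033,0,0,0,1],[0,0,0.031,0,0,0,1],[0,0,0,0,0,0,1],[0,0,0,0,0,0,1],[0,0,0,0,0,0,1],[0,0,0,0,0,0,1]]'
python3 -m creep '[[0,0,0.002,0,0,0,1],[0,0,0.002,0,0,0,1],[0,0,0.002,0,0,0,1],[0,0,0,0,0,0,1],[0,0,0,0,0,0,1],[0,0,0,0,0,0,1]]'
```

```text
t: 10.5
ee_pos: [0.5722, -0.0571, 0.0829]
ee_rot: [2.705, 1.595, 0.005]
wrist_force: [-0.1, -0.9, 0.6]
grip_width: 0.0005
gripper_force: 0.0
t: 11.0
ee_pos: [0.5704, -0.0576, 0.0748]
ee_rot: [-2.707, -1.594, -0.0]
wrist_force: [-0.5, -0.1, -0.2]
grip_width: -0.0001
gripper_force: 0.0
```

```bash
python3 -m creep '[[0,0,0.002,0,0,0,1],[0,0,0.002,0,0,0,1],[0,0,0.002,0,0,0,1],[0,0,0,0,0,0,1],[0,0,0,0,0,0,1],[0,0,0,0,0,0,1]]'
python3 -m creep '[[0,0,0.0015,0,0,0,1],[0,0,0.001,0,0,0,1],[0,0,0,0,0,0,1],[0,0,0,0,0,0,1],[0,0,0,0,0,0,1]]'
```

```text
t: 11.5
ee_pos: [0.5706, -0.0576, 0.069]
ee_rot: [2.707, 1.594, 0.001]
wrist_force: [0.1, -0.3, 2.8]
grip_width: 0.0002
gripper_force: 1.6
t: 11.92
ee_pos: [0.5706, -0.0576, 0.0664]
ee_rot: [2.707, 1.594, 0.001]
wrist_force: [0.3, -0.4, 5.1]
grip_width: 0.0001
gripper_force: 2.3
```

```bash
python3 -m creep '[[0,0,0.0007,0,0,0,1],[0,0,0.0005,0,0,0,1],[0,0,0,0,0,0,1],[0,0,0,0,0,0,1],[0,0,0,0,0,0,1]]'
```

```text
t: 12.33
ee_pos: [0.5706, -0.0577, 0.0659]
ee_rot: [2.707, 1.594, 0.001]
wrist_force: [-1.4, -0.5, 12.1]
grip_width: -0.0
gripper_force: 6.1
```

Force jumped from 5 to 12 N while the tip stopped at 65.9 mm, so the button is on its stop. Now I'll release it and check.

```bash
python3 -m creep '[[0,0,-0.003,0,0,0,1],[0,0,-0.005,0,0,0,1],[0,0,-0.02,0,0,0,1],[0,0,-0.035,0,0,0,1],[0,0,-0.04,0,0,0,1],[0,0,-0.04,0,0,0,1],[0.0145,-0.026,0,0,0,0,1],[0.0145,-0.026,0,0,0,0,1],[0,0,0,0,0,0,1],[0,0,0,0,0,0,1]]'
python3 -m creep '[[0,0,0,0,0,0,1],[0,0,0,0,0,0,1],[0,0,0,0,0,0,1]]'
python3 - <<'E'
from m import *
w=cap('wrist','w8.png');measure(w);measure(w,.03,.038)
cv2.imwrite('pics/w8z.png',cv2.resize(w['bgr'],(800,600)))
E
```

```text
t: 13.17
ee_pos: [0.5376, -0.0052, 0.2077]
ee_rot: [-2.703, -1.599, 0.002]
wrist_force: [-0.5, 0.2, 0.6]
grip_width: -0.0002
gripper_force: 0.0
t: 13.42
ee_pos: [0.539, -0.0081, 0.2076]
ee_rot: [2.708, 1.592, -0.001]
wrist_force: [-1.5, -0.9, -0.2]
grip_width: -0.0001
gripper_force: 0.0
C [0.5582 0.0353] R 0.0394 idx deg 5.9 tab [6.22 6.26 6.3 ] to go 0.32
C [0.5582 0.0353] R 0.0394 idx deg 5.91 tab [6.22 6.26 6.3 ] to go 0.31
```

View pics/w8z.png

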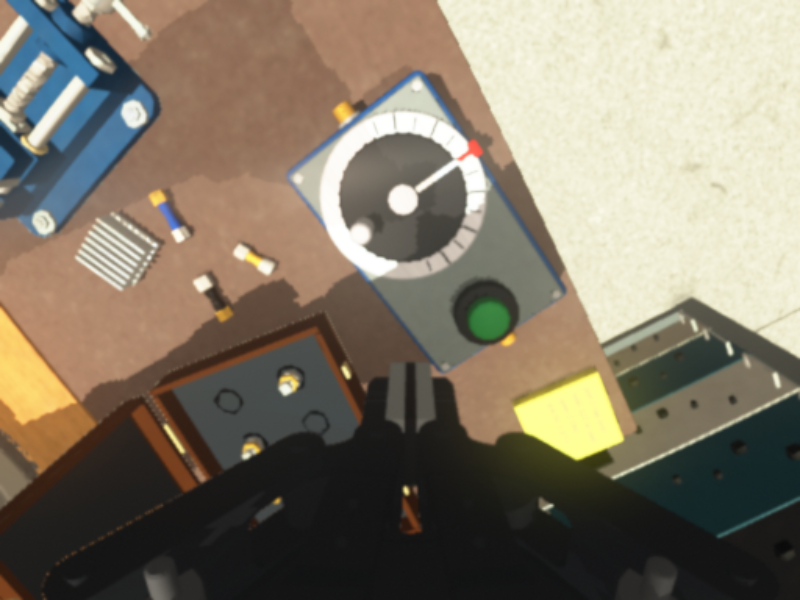

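The index line (tip about 465,157) meets the red tab (475,150), the green button is up at (490,318), and nothing else has moved.

```bash
python3 -c "from workcell import *;print(close_job())"
```

```text
the job is handed in; nothing more can be done
None
```

The job is handed in: I pushed the dial counter-clockwise until its index line was about 0.3° short of the red tab, then pressed the green button to its stop (12 N) and let it come back up; the final wrist-camera picture shows nothing else disturbed.

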